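# Gauge the guide tube of the housing and show the rod for reading

## Task

Take the gauge rod with the longer shank from the rack by its square handle and slide it down the sloping guide tube of the housing until its collar stops against the tube's mouth. Then draw it all the way out again and hold it up for reading, level and still, with its notched face upward and its tip at least 20 cm above the bench; finish while still holding it. Leave the short rod in the rack and the tube offcut and the spanner where they lie.

Things in the scene. Friction and masses are not known exactly. Their poses are not given: they have to be found in the camera images.
- long_rod_handle (a point): grasp point of the long gauge rod: on the axis of its aluminium handle, 55 mm behind the collar's front face. x axis along the rod to the tip, z axis up out of the notched face. The handle is a 16 x 16 mm square bar from 8 to 120 mm behind that face. The rod lies loose and level in open-topped notches, its axis 75 mm above the bench; lift it straight up
- long_rod: the long gauge rod; origin at the centre of the front (tip side) face of its collar, a steel disc of 28 mm diameter, 8 mm thick, between handle and shank; axes as above. 0.13 to 0.23 kg, balances about 43 mm behind the origin. The two rods may lie in the rack in either order
- long_rod_tip (a point): end of the long rod's round steel shank: 10 mm diameter, 75 mm long from collar face to tip, last 6 mm tapered to 5 mm; five small dark notches on its upper side near the tip; axes as above
- short_rod_handle (a point): the same point on the short gauge rod, which is alike but for a shank of only 40 mm; it lies parallel to the long one, 90 mm beside it; stays in the rack
- rack: dark steel rack, fixed; base 170 x 140 x 8 mm, origin under its centre. x axis: the way the rods' tips point. Rods at y = +45 and -45 mm, collar front faces at x = +40 mm. Two upright plates 8 mm thick, 140 mm wide, at x = +65 mm (80 mm high, 14 mm notches for the shanks) and x = -65 mm (77 mm high, 20 mm notches for the handles); only the base between them
- housing: grey cast housing, fixed, 170 x 90 mm base, about 95 mm high without the tube; origin on its underside 60 mm behind the base's tube-side edge; its x axis is the level direction in which the tube goes down
- guide_tube: steel guide tube fixed on the housing: its origin is the centre of the open mouth, about 138 mm above the bench; its x axis runs down the bore, 25 degrees below level; its y axis is level. Bore 15 mm diameter, 92 mm long and open at the far end, outside 27 mm with a flange of 34 mm diameter and 10 mm length at the mouth
- offcut_mid (a point): centre of a loose piece of dark square tube, 25 x 85 x 25 mm, lying on the bench; bystander
- spanner_mid (a point): centre of a loose steel combination spanner, 24 x 163 x 8 mm, lying on the bench; bystander

How it is judged:
By the outcome, as a careful person would: the job done as asked, in the order asked, and still so for the second after the job is handed in, while the arm keeps its last pose, push and grip.
It also fails if it takes over 48 s, if anything falls off the work surface, if the arm or the gripper's body presses on something with over 40 N, if the wrist force passes 120 N, or if a joint passes its speed limit or range.

## Robot

A 6-joint arm with a two-finger parallel gripper is mounted at the origin on a cart in front of the work surface, level with it; the furniture and walls round the work are solid. World frame = base frame: x ahead of the robot, y to its left, z up, the work surface at z = 0. Lengths are in m, angles in rad, forces in N, time in s.
With the tool pointing down it reaches from about 0.375 to 0.9 m from the base axis. Payload 3.1 kg.
Tool frame: the origin (TCP) lies midway between the tips of the shut fingers; the grasp point (between the pads) lies 19 mm behind it; z points along the fingers, y is the line along which they close (so a half turn about z gives the same grasp; the last joint's range is limited). The gripper opens to 85 mm and grips with 20 to 120 N. Pads are 22 mm wide; open, the fingers measure 114 mm over their backs; the gripper's body (76 mm by 85 mm) begins 54 mm behind the grasp point. The pads swing forward as they close: fully open they stand 13 mm farther back than shut.
Start: joints at [-1.46, 0.527, 1.433, -0, 1.181, -0.178], TCP at [0.178, -0.599, 0.231] pointing down, gripper open.
Joint ranges: [-3.08, 3.08], [-0.75, 2.2], [0.22, 2.44], [-1.43, 4.57], [0, 2.65], [-2.85, 2.85]. Speed limits (rad/s): [2.79, 2.79, 3.14, 3.14, 3.14, 3.14].

## Interface

Orientations are given as a unit quaternion [x, y, z, w].
In Python, from station import manip gives the robot as it stands.
- The arm moves only by the tool step_arm, never from a script. Its argument "targets" is text: rows parted by semicolons, each of 4 numbers parted by spaces: the shift along the tool's x, y, z in mm, then the turn about the tool's z in degrees. A call has 1 to 12 rows; each row is the pose to reach, as a shift and turn from the pose commanded when the call began, along the tool's axes at that moment; what a row does not reach only later rows make up. A row lasts 1/10 s, in which the tool goes at most 50 mm and 8.59 degrees, less where a joint would pass 70% of its speed; a pose out of reach is approached as far as the arm can. A call with a gripper value outside its range is refused whole. "gripper" is the closure, from 0 (fully open) to 1 (shut), set as the call begins (left out, the last holds). The fingers move at their own pace and stop on an object; "squeeze" is the grip in N (left out, the last holds). Time passes only in rows, so rows that repeat a pose let the fingers close. It gives the time, the measured TCP pose, the force, the opening and the grip force at its end, in the units of the state.
- manip.sense(): the state, without advancing time (a new reading comes with each control period).
- manip.snapshot(name): name is "side" or "top" or "wrist"; returns the picture (400x640x3 uint8, red, green, blue); there is no depth.
- manip.get_calibration(name): a dict with "fov_y" (degrees; the focal length in pixels is half the picture's height over the tangent of half this angle, whatever the lens; pixels are square), "cx", "cy" (the principal point, pixels), "extrinsics" (4x4, takes a point from camera to world coordinates); the wrist camera has in their place "tool_from_camera" (4x4, takes a point from camera to tool coordinates, whose origin is the TCP and whose axes are the flange's). Camera axes: x right, y down, z forward; pixel columns grow to the right and rows downward; lengths in m; the calibration is good to about 2 mm. A picture is of the moment at which its call begins: read the wrist's pose just before it. get_calibration takes no time and is no camera call.
- manip.sign_off(): hands the job in; it is judged then, once.
Trained networks look in the newest picture that a camera, given by its name, has taken for a name from the list of things; names that differ only in an ending like _2 or _b are one class to them, and where a whole thing is asked for, a point or a joint stands for the part that bears it (a point fixed in the world has none). Each returns a list of dicts, best first, with "p" (0 to 1); they miss things now and then, are a little off and sometimes report something else, mostly with a low value. They report only what shows in the picture. A call takes as long as a camera call.
- manip.recognise(camera, query): "position" ([column, row] in pixels, amid what is visible of it).
- manip.masks_of(camera, query): "pixels" (400x640 bool, what is visible of it) and "position" ([column, row] in pixels, amid what is visible of it).
- manip.mark_of(camera, query): "position" ([column, row] in pixels: a listed point, or the origin of a listed thing).
The state is a dict: "t": time; "q": joint angles; "qd": joint speeds; "tau": joint torques, N m; "tcp_pos": TCP position; "tool_rot": TCP orientation; "force": force on the tool from outside, world axes, zero at the start; "ft_torque": the same for the moment, N m; "finger_gap": opening from 0.0 (shut) to 1.0 (fully open); "gripper_force": force on a finger pad.
Only numpy, scipy, OpenCV 4.12 (cv2) and the standard library are available. Lean on these libraries where they do the work, as an engineer would, in place of code of your own. Each camera call takes 0.05 s, during which the arm holds its last target. There are 200 camera calls.

## Working session

There is one attempt and no reset: what is moved stays moved. The work goes in short steps, Python scripts to look and compute and a tool call to move; the robot and the scene stay as the last step left them, time stands still between calls to the robot, and variables do not carry over. Pictures are saved under pics/ and viewed, at most 10 in all, crops included, and the job is handed in when it is done.

Besides the shell and the picture viewer there is one more tool, called after "Emit:" by a JSON object that holds its "op" and its "data". step_arm: Moves the arm, as the interface text tells. Its arguments: {"type":"object","properties":{"targets":{"type":"string"},"gripper":{"type":"number"},"squeeze":{"type":"number"}},"required":["targets"]}

```bash
ls; mkdir -p pics; cat > h.py <<'E'
import numpy as np,cv2
from station import manip
from scipy.spatial.transform import Rotation as R
def cal(n,s=None):
    c=manip.get_calibration(n); f=200/np.tan(np.radians(c['fov_y']/2))
    if n=='wrist':
        T=np.eye(4); T[:3,:3]=R.from_quat(s['tool_rot']).as_matrix(); T[:3,3]=s['tcp_pos']; T=T@np.array(c['tool_from_camera'])
    else: T=np.array(c['extrinsics'])
    return f,c['cx'],c['cy'],T
def ray(C,p):
    f,cx,cy,T=C; d=T[:3,:3]@np.array([(p[0]-cx)/f,(p[1]-cy)/f,1]); return T[:3,3],d/np.linalg.norm(d)
def atz(C,p,z):
    o,d=ray(C,p); return o+d*(z-o[2])/d[2]
def tri(rays):
    A=sum(np.eye(3)-np.outer(d,d) for o,d in rays); b=sum((np.eye(3)-np.outer(d,d))@o for o,d in rays)
    x=np.linalg.solve(A,b); return x,[np.linalg.norm((np.eye(3)-np.outer(d,d))@(x-o)) for o,d in rays]
def proj(C,P):
    f,cx,cy,T=C; q=T[:3,:3].T@(np.array(P)-T[:3,3]); return np.array([cx+f*q[0]/q[2],cy+f*q[1]/q[2]])
def save(n,im): cv2.imwrite('pics/'+n+'.png',im[...,::-1])
E
python3 - <<'E'
from h import *
np.set_printoptions(precision=4,suppress=True)
s=manip.sense(); print(s)
ims=[]
for n in('side','top'):
    im=manip.snapshot(n); save(n,im)
    C=cal(n); print(n,C[0],C[3].tolist())
    for q in('long_rod_handle','long_rod','long_rod_tip','short_rod_handle','rack','housing','guide_tube','offcut_mid','spanner_mid'):
        r=manip.mark_of(n,q); print(q,[(np.round(x['position'],1).tolist(),round(x['p'],2)) for x in r[:2]])
print(R.from_quat(s['tool_rot']).as_matrix(), manip.get_calibration('wrist'))
E
```

```text
pics
{'t': 0.0, 'q': array([-1.4605,  0.5285,  1.4339,  0.    ,  1.1814, -0.1785]), 'qd': array([ 0.0005, -0.0008, -0.0021, -0.0006,  0.0002, -0.0003]), 'tau': array([ -0.0019, -44.2356, -17.8023,  -0.0002,   0.0086,   0.    ]), 'tcp_pos': array([ 0.1779, -0.5984,  0.2303]), 'tool_rot': array([ 0.9896,  0.1439,  0.    , -0.0011]), 'force': array([ 0.4436, -0.6108,  0.1041]), 'ft_torque': array([ 0.0226, -0.0339, -0.0202]), 'gripper_force': 0.0, 'finger_gap': 0.9983455047407241}
side 439.37650291547914 [[-0.9885174363337496, -0.07457755027905281, 0.13142095365095682, 0.43288277087312127], [-0.14898303114061445, 0.3357127897003824, -0.9301080470911655, 0.7627774405276359], [0.02524548467164568, -0.939007514254259, -0.342968735714688, 0.40901514711244646], [0.0, 0.0, 0.0, 1.0]]
long_rod_handle [([356.1, 254.6], 0.67)]
long_rod [([363.0, 245.0], 0.84)]
long_rod_tip [([372.2, 228.8], 0.93)]
short_rod_handle []
rack [([407.5, 223.1], 0.53), ([334.8, 216.5], 0.33)]
housing [([334.4, 215.9], 0.59), ([355.6, 252.9], 0.48)]
guide_tube [([331.7, 172.9], 0.49)]
offcut_mid [([407.4, 223.3], 0.53)
[... 408 characters left out ...]
2)]
long_rod [([259.5, 234.7], 0.87), ([245.8, 144.5], 0.59)]
long_rod_tip [([291.5, 241.2], 0.76)]
short_rod_handle [([241.3, 192.2], 0.62), ([382.9, 198.9], 0.2)]
rack [([251.2, 215.8], 0.89)]
housing [([385.7, 198.2], 0.69)]
guide_tube [([377.7, 186.5], 0.78)]
offcut_mid [([373.1, 272.8], 0.82)]
spanner_mid [([247.6, 146.8], 0.61)]
[[ 0.9586  0.2848 -0.0002]
 [ 0.2848 -0.9586  0.0022]
 [ 0.0004 -0.0022 -1.    ]] {'fov_y': 63.0072314469453, 'cx': 318.16122872244677, 'cy': 198.51143348713066, 'tool_from_camera': array([[ 0.0002, -0.955 , -0.2966,  0.0757],
       [ 1.    ,  0.0002,  0.0002, -0.0003],
       [-0.0001, -0.2966,  0.955 , -0.1417],
       [ 0.    ,  0.    ,  0.    ,  1.    ]])}
```

View pics/top.png

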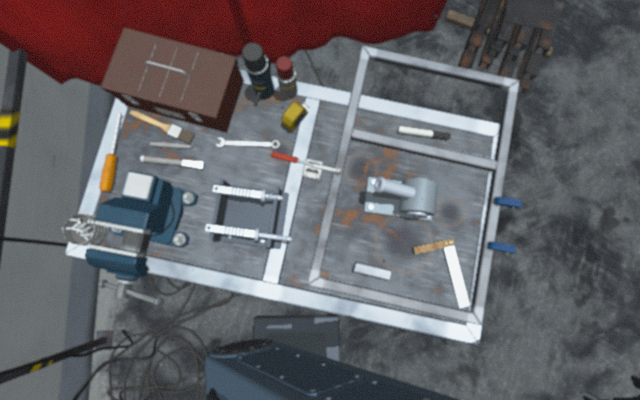

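View pics/side.png

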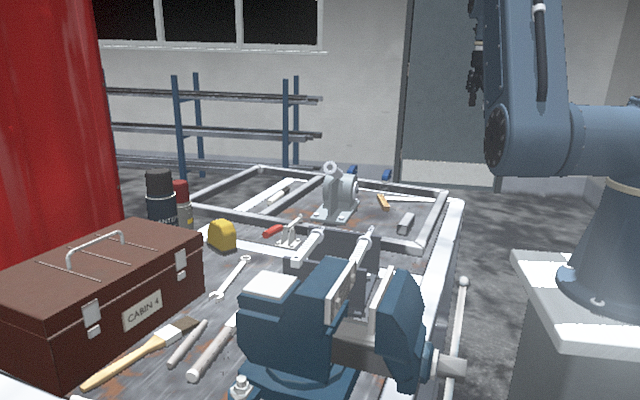

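```bash
python3 - <<'E'
from h import *
np.set_printoptions(precision=4,suppress=True)
t=cal('top'); s=cal('side')
P={}
for n,p,z in [('handle',[233.8,233.1],.075),('collar',[259.5,234.7],.075),('tip',[291.5,241.2],.075),('short',[241.3,192.2],.075),('rack',[251.2,215.8],.0),('housing',[385.7,198.2],0),('tube',[377.7,186.5],.138),('tubemouth_eye',[368,186],.138),('offcut',[373.1,272.8],.012),('spanner',[247.6,146.8],.004)]:
    P[n]=atz(t,p,z); print(n,P[n])
for n,a,b in [('handle',[233.8,233.1],[356.1,254.6]),('collar',[259.5,234.7],[363,245]),('tip',[291.5,241.2],[372.2,228.8]),('tube',[377.7,186.5],[331.7,172.9]),('tubeeye',[368,186],[330,168])]:
    print(n,tri([ray(t,a),ray(s,b)]))
E
```

```text
handle [0.4647 0.0943 0.075 ]
collar [0.4607 0.0365 0.075 ]
tip [ 0.4455 -0.0357  0.075 ]
short [0.5583 0.0801 0.075 ]
rack [0.5124 0.0696 0.    ]
housing [ 0.5548 -0.2656  0.    ]
tube [ 0.5579 -0.2243  0.138 ]
tubemouth_eye [ 0.5591 -0.2035  0.138 ]
offcut [ 0.3717 -0.227   0.012 ]
spanner [0.688  0.0822 0.004 ]
handle (array([0.4684, 0.0942, 0.0759]), [np.float64(0.0037907429885261916), np.float64(0.0037907429885261326)])
collar (array([0.4626, 0.0376, 0.0683]), [np.float64(0.0014594316239911445), np.float64(0.0014594316239910647)])
tip (array([ 0.4484, -0.0354,  0.0705]), [np.float64(0.002695658847085119), np.float64(0.0026956588470850324)])
tube (array([ 0.5598, -0.2267,  0.1236]), [np.float64(0.0008977094122069992), np.float64(0.0008977094122071503)])
tubeeye (array([ 0.5593, -0.203 ,  0.1415]), [np.float64(0.0008780088728971435), np.float64(0.0008780088728972815)])
```

```bash
python3 - <<'E'
import cv2
a=cv2.imread('pics/top.png')[160:265,190:450]; b=cv2.imread('pics/side.png')[140:300,270:430]
a=cv2.resize(a,None,fx=3,fy=3,interpolation=2); b=cv2.resize(b,None,fx=1.75,fy=1.75)
b=cv2.copyMakeBorder(b,0,0,0,a.shape[1]-b.shape[1],0)
cv2.imwrite('pics/c1.png',cv2.vconcat([a,b])); print(a.shape,b.shape)
E
```

```text
(315, 780, 3) (280, 780, 3)
```

View pics/c1.png

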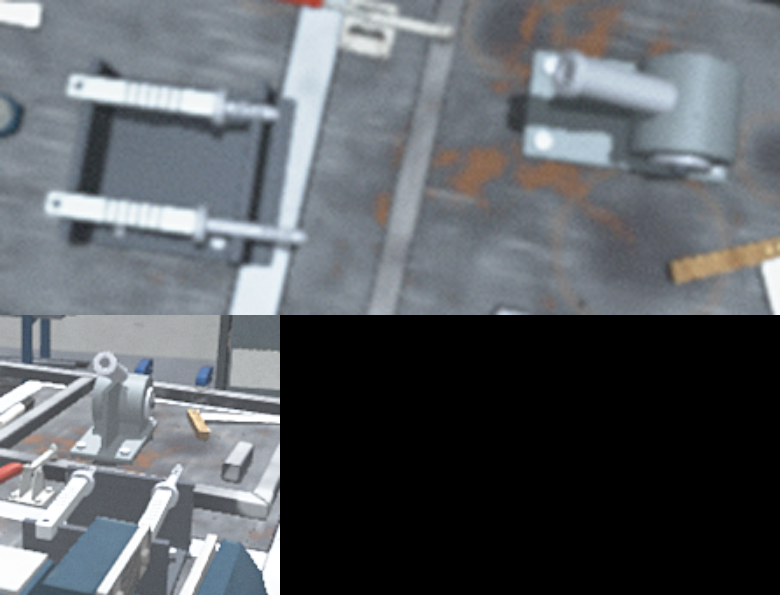

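Emit:
{"op": "step_arm", "data": {"targets": "30 -36 -25 -8; 60 -72 -45 -16; 90 -109 -50 -24; 119 -145 -50 -32; 148 -182 -50 -40; 178 -218 -50 -48; 208 -254 -50 -56; 237 -290 -50 -65; 267 -327 -50 -65; 297 -363 -50 -65; 326 -400 -50 -65; 356 -436 -50 -65"}}

```text
t: 2.2
tcp_pos: [0.3955, -0.0779, 0.2817]
tool_rot: [0.757, 0.653, 0.0, 0.001]
force: [0.3, -0.1, -0.9]
finger_gap: 1.003
gripper_force: 0.0
```

```bash
cat >> h.py <<'E'
def toolshift(s,target):
    "tcp world target -> shift in tool axes, mm"
    M=R.from_quat(s['tool_rot']).as_matrix(); return 1e3*M.T@(np.array(target)-s['tcp_pos'])
E
python3 - <<'E'
from h import *
s=manip.sense(); print(s['t'],s['tcp_pos'],s['q'],toolshift(s,[.4675,.094,.25]),R.from_quat(s['tool_rot']).as_matrix()[:,0],s['force'])
E
```

```text
2.2 [ 0.39549228 -0.0779479   0.28171286] [-4.73540395e-01  1.49910503e-01  1.88441616e+00 -3.83831684e-05
  1.10608893e+00 -3.25664213e-01] [180.69293955  45.85551614  31.68958847] [ 1.47321044e-01  9.89088642e-01 -4.09113460e-04] [ 0.33148225 -0.07074914 -0.90312569]
```

Emit:
{"op": "step_arm", "data": {"targets": "45 12 5 0; 90 24 10 0; 135 36 15 0; 180 46 30 0; 180 46 30 0"}}

```text
t: 2.7
tcp_pos: [0.4675, 0.096, 0.2501]
tool_rot: [0.755, 0.656, 0.0, -0.001]
force: [-0.1, -0.3, -0.6]
finger_gap: 0.995
gripper_force: 0.0
```

```bash
python3 - <<'E'
from h import *
np.set_printoptions(precision=4,suppress=True)
s=manip.sense(); im=manip.snapshot('wrist'); save('w1',im); C=cal('wrist',s); print(s['tcp_pos'])
for q in('long_rod_handle','long_rod','long_rod_tip','short_rod_handle','rack'):
    for r in manip.mark_of('wrist',q)[:2]: print(q,np.round(r['position'],1),round(r['p'],2),atz(C,r['position'],0 if q=='rack' else .075))
E
```

```text
[0.4675 0.096  0.2501]
long_rod_handle [323.5 185.6] 0.88 [0.4713 0.0868 0.075 ]
long_rod [319.6 230.9] 0.56 [0.4606 0.0387 0.075 ]
long_rod [322.7 184.8] 0.36 [0.4707 0.0878 0.075 ]
long_rod_tip [318.  291.4] 0.87 [ 0.4488 -0.0332  0.075 ]
short_rod_handle [406.7 177.9] 0.58 [0.5546 0.0831 0.075 ]
rack [357.  175.6] 0.91 [0.5123 0.0737 0.    ]
```

View pics/w1.png

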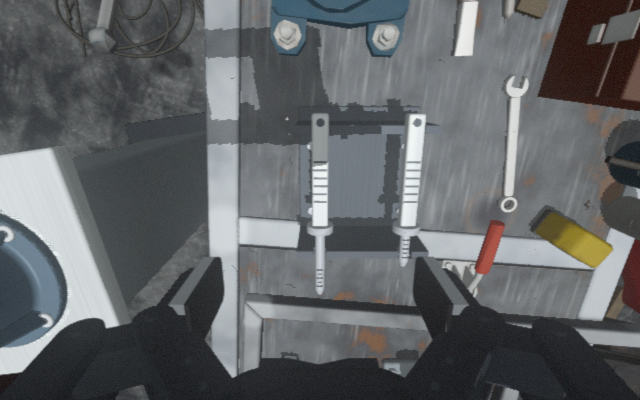

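```bash
python3 - <<'E'
from h import *
np.set_printoptions(precision=4,suppress=True)
s=manip.sense(); C=cal('wrist',s)
a=atz(C,[320.3,115],.083);b=atz(C,[319.7,230.5],.075);c=atz(C,[319.3,293],.075)
for p in(a,b,c): print(p)
print('len',np.linalg.norm((a-c)[:2]),np.linalg.norm((b-c)[:2]))
u=(c-a)[:2]/np.linalg.norm((c-a)[:2]); M=R.from_quat(s['tool_rot']).as_matrix()
g=c[:2]-u*.130; print('u',u,'toolx',M[:,0],'g from tip',g,'turn deg',np.degrees(np.arctan2(*(-u)[::-1])-np.arctan2(M[1,0],M[0,0])))
print(toolshift(s,[*g,.056]))
E
```

```text
[0.4779 0.1494 0.083 ]
[0.4599 0.0322 0.075 ]
[ 0.4482 -0.0427  0.075 ]
len 0.1944093636770992 0.07586051255901721
u [-0.1525 -0.9883] toolx [ 0.1492  0.9888 -0.0002] g from tip [0.4681 0.0857] turn deg -0.19066381872562735
[ -4.1616   1.6317 195.7725]
```

```bash
python3 - <<'E'
from h import *
np.set_printoptions(precision=4,suppress=True)
s=manip.sense(); print(s['t'],s['tcp_pos'],s['qd']); im=manip.snapshot('wrist'); s2=manip.sense(); print(s2['tcp_pos']);C=cal('wrist',s)
u=None
P={}
for q in('long_rod_handle','long_rod','long_rod_tip'):
    r=manip.mark_of('wrist',q)[0]; P[q]=atz(C,r['position'],.075); print(q,np.round(r['position'],1),P[q])
m=max(manip.masks_of('wrist','long_rod'),key=lambda r:r['p'])['pixels']; v=np.argwhere(m); print(v.min(0),v.max(0))
E
```

```text
3.0 [0.467  0.0902 0.2518] [-0.0064 -0.0033 -0.002   0.0025  0.0005  0.0005]
[0.467  0.0901 0.2518]
long_rod_handle [320.2 175.1] [0.4692 0.0913 0.075 ]
long_rod [316.6 226. ] [0.4574 0.0377 0.075 ]
long_rod_tip [317.8 289.3] [ 0.4473 -0.0378  0.075 ]
[106 307] [288 332]
```

Emit:
{"op": "step_arm", "data": {"targets": "1.5 1 40 0; 1.5 1 80 0; 1.5 1 120 0; 1.5 1 150 0; 1.5 1 175 0; 1.5 1 190 0; 1.5 1 194 0; 1.5 1 194 0; 1.5 1 194 0", "squeeze": 40}}

```text
t: 4.15
tcp_pos: [0.469, 0.0927, 0.058]
tool_rot: [0.757, 0.653, 0.001, 0.001]
force: [0.0, -0.2, 0.1]
finger_gap: 1.0
gripper_force: 0.0
```

Emit:
{"op": "step_arm", "data": {"targets": "0 0 0 0; 0 0 0 0; 0 0 0 0; 0 0 0 0; 0 0 0 0; 0 0 0 0; 0 0 0 0; 0 0 0 0", "gripper": 1, "squeeze": 40}}

```text
t: 4.95
tcp_pos: [0.4683, 0.0929, 0.0576]
tool_rot: [0.757, 0.653, 0.0, 0.0]
force: [-0.9, -0.3, 5.3]
finger_gap: 0.176
gripper_force: 41.0
```

Emit:
{"op": "step_arm", "data": {"targets": "0 0 -10 0; 0 0 -30 0; 0 0 -60 0; 0 0 -95 0; -20 5 -130 0; -55 15 -160 0; -95 27 -190 0; -140 40 -215 0; -185 53 -235 0; -230 66 -242 0; -270 79 -242 0; -300 87 -242 0"}}

```text
t: 6.15
tcp_pos: [0.5103, -0.2197, 0.2999]
tool_rot: [0.758, 0.652, 0.0, 0.001]
force: [1.1, -0.5, -2.4]
finger_gap: 0.18
gripper_force: 40.1
```

Emit:
{"op": "step_arm", "data": {"targets": "0 0 0 0; 0 0 0 0; 0 0 0 0; 0 0 0 0"}}

```text
t: 6.55
tcp_pos: [0.5099, -0.2151, 0.2992]
tool_rot: [0.757, 0.654, -0.0, -0.001]
force: [0.4, 0.2, -1.4]
finger_gap: 0.175
gripper_force: 40.1
```

```bash
python3 - <<'E'
from h import *
np.set_printoptions(precision=4,suppress=True)
s=manip.sense(); print(s['t'],s['tcp_pos'],s['force'],s['finger_gap'],s['q']); im=manip.snapshot('wrist'); C=cal('wrist',s); save('w2',im)
for q in('guide_tube','housing','long_rod_handle'):
    for r in manip.mark_of('wrist',q)[:2]: print(q,np.round(r['position'],1),round(r['p'],2),atz(C,r['position'],.138 if q=='guide_tube' else 0))
manip.snapshot('side'); t=manip.snapshot('top'); save('t2',t)
t=cal('top')
print(tri([ray(t,[378,185]),ray(cal('side'),[330,166])]))
E
```

```text
6.55 [ 0.5099 -0.2151  0.2992] [ 0.3544  0.2461 -1.4055] 0.17488870730812886 [-0.6013  0.3562  1.5282  0.0003  1.2583 -0.4554]
guide_tube [377.9 181. ] 0.9 [ 0.5661 -0.2239  0.138 ]
housing [356.5 193.1] 0.76 [ 0.5553 -0.2752  0.    ]
long_rod_handle [320.5 282. ] 0.67 [ 0.4848 -0.4087 -0.    ]
(array([ 0.562 , -0.2247,  0.1403]), [np.float64(0.00121372442491295), np.float64(0.0012137244249131637)])
```

View pics/w2.png

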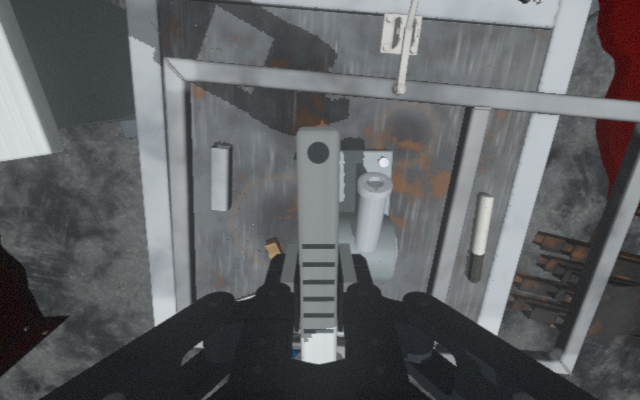

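```bash
python3 - <<'E'
from h import *
np.set_printoptions(precision=4,suppress=True)
s=manip.sense(); im=manip.snapshot('wrist'); C=cal('wrist',s)
r=manip.masks_of('wrist','guide_tube')[0]; m=r['pixels']; print(r['p'],s['tcp_pos'])
rows=[]
for y in range(170,262,6):
    x=np.where(m[y])[0]
    if len(x): print(y,x.min(),x.max(),(x.min()+x.max())/2); rows.append((y,(x.min()+x.max())/2))
mouth=atz(C,[374.5,183],.138); print(mouth)
print('rod yaw tool -x',-R.from_quat(s['tool_rot']).as_matrix()[:2,0])
for yaw in np.radians(np.arange(-104,-83,2)):
    d=np.array([np.cos(yaw)*np.cos(np.radians(25)),np.sin(yaw)*np.cos(np.radians(25)),-np.sin(np.radians(25))])
    print(np.degrees(yaw).round(1),[proj(C,mouth+d*k).round(1).tolist() for k in(.02,.045,.07)])
im2=cv2.resize(im[150:270,310:430],None,fx=4,fy=4,interpolation=2); save('c2',im2)
E
```

```text
0.57 [ 0.5103 -0.2161  0.2994]
176 359 388 373.5
182 357 391 374.0
188 357 391 374.0
194 359 389 374.0
200 358 385 371.5
206 358 384 371.0
212 357 383 370.0
218 357 381 369.0
224 356 380 368.0
230 355 379 367.0
236 355 378 366.5
242 355 377 366.0
248 358 374 366.0
[ 0.5632 -0.2266  0.138 ]
rod yaw tool -x [-0.1462 -0.9893]
-104.0 [[370.4, 198.4], [365.7, 215.9], [361.5, 231.7]]
-102.0 [[371.0, 198.4], [367.1, 216.0], [363.5, 231.9]]
-100.0 [[371.7, 198.4], [368.4, 216.0], [365.5, 232.0]]
-98.0 [[372.3, 198.4], [369.8, 216.0], [367.5, 232.0]]
-96.0 [[372.9, 198.4], [371.1, 216.0], [369.5, 231.9]]
-94.0 [[373.6, 198.4], [372.5, 215.9], [371.5, 231.8]]
-92.0 [[374.2, 198.3], [373.8, 215.8], [373.5, 231.6]]
-90.0 [[374.8, 198.2], [375.2, 215.6], [375.5, 231.4]]
-88.0 [[375.5, 198.2], [376.5, 215.4], [377.5, 231.1]]
-86.0 [[376.1, 198.0], [377.9, 215.2], [379.5, 230.7]]
-84.0 [[376.7, 197.9], [379.2, 214.9], [381.5, 230.3]]
```

View pics/c2.png

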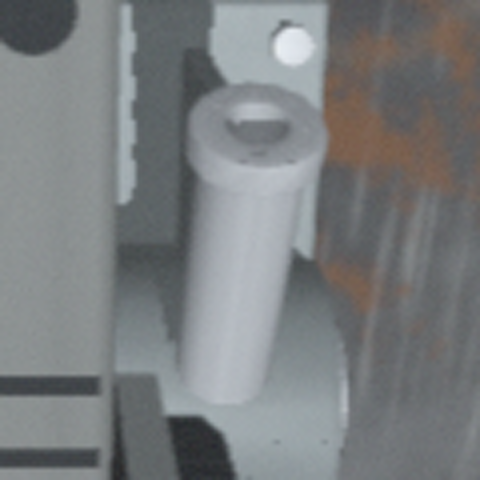

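Emit:
{"op": "step_arm", "data": {"targets": "40 14 0 0; 80 28 0 0; 120 42 0 0; 154 53 20 0; 154 53 60 0; 154 53 100 0; 154 53 140 0; 154 53 165 0; 154 53 178 0; 154 53 178 0; 154 53 178 0; 154 53 178 0"}}

```text
t: 8.15
tcp_pos: [0.5867, -0.0726, 0.1231]
tool_rot: [0.757, 0.653, 0.001, 0.002]
force: [-0.4, 0.1, -1.2]
finger_gap: 0.177
gripper_force: 40.1
```

```bash
python3 - <<'E'
from h import *
np.set_printoptions(precision=4,suppress=True)
s=manip.sense(); M=R.from_quat(s['tool_rot']).as_matrix(); print(s['t'],s['tcp_pos'],M[:,0],s['q'])
tip=s['tcp_pos']-.130*M[:,0]-.0174*M[:,2]; print('tip exp',tip)
for n in('side','top'):
    im=manip.snapshot(n); C=cal(n); save(n+'3',im); 
    print(n,'proj tip',proj(C,tip),'mouth',proj(C,[.5628,-.225,.138]))
    for q in('long_rod_tip','long_rod','guide_tube'):
        print(q,[(np.round(r['position'],1).tolist(),round(r['p'],2)) for r in manip.mark_of(n,q)[:2]])
    p=proj(C,tip).astype(int); c=cv2.resize(im[p[1]-40:p[1]+40,p[0]-50:p[0]+60],None,fx=6,fy=6,interpolation=2)
    a=c if n=='side' else cv2.vconcat([a,c])
save('c3',cv2.resize(a,None,fx=.6,fy=.6))
E
```

```text
8.15 [ 0.5867 -0.0726  0.1231] [ 0.1471  0.9891 -0.0006] [-0.3121  0.6222  1.6166  0.      0.899  -0.1644]
tip exp [ 0.5675 -0.2012  0.1406]
side proj tip [326.7004 168.4496] mouth [330.1514 167.002 ]
long_rod_tip []
long_rod [([314.3, 178.0], 0.79)]
guide_tube [([308.0, 183.7], 0.35)]
top proj tip [366.9946 181.9136] mouth [377.9378 184.2713]
long_rod_tip [([372.5, 185.3], 0.59), ([332.1, 176.6], 0.28)]
long_rod [([334.2, 177.9], 0.46)]
guide_tube [([378.3, 181.4], 0.67)]
```

View pics/c3.png

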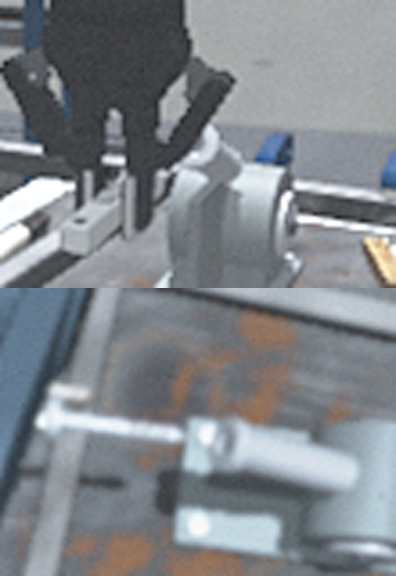

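Emit:
{"op": "step_arm", "data": {"targets": "-10 -0.5 0 0; -20 -0.5 0 0; -27 -0.5 0 0; -31 -0.5 0 0; -31 -0.5 0 0; -31 -0.5 0 0", "squeeze": 30}}

```text
t: 9.15
tcp_pos: [0.5801, -0.1029, 0.1213]
tool_rot: [0.757, 0.653, 0.0, -0.0]
force: [-0.3, -0.8, -1.5]
finger_gap: 0.174
gripper_force: 40.1
```

Emit:
{"op": "step_arm", "data": {"targets": "0 0 -4 0; -0.3 0 -8 0; -0.6 0 -12 0; -0.9 0 -15 0; -0.9 0 -15 0"}}

```text
t: 9.65
tcp_pos: [0.5801, -0.1031, 0.1367]
tool_rot: [0.757, 0.653, 0.0, -0.0]
force: [0.7, 2.5, -3.6]
finger_gap: 0.178
gripper_force: 39.5
```

```bash
python3 - <<'E'
from h import *
np.set_printoptions(precision=4,suppress=True)
s=manip.sense(); M=R.from_quat(s['tool_rot']).as_matrix(); print(s['t'],s['tcp_pos'],s['force'],s['ft_torque'])
im=manip.snapshot('side');im2=manip.snapshot('top');im3=manip.snapshot('wrist')
a=cv2.resize(im[130:210,260:370],(594,432),interpolation=2)
b=cv2.resize(im2[150:220,310:430],(396,231),interpolation=2); w=cv2.resize(im3[:, 200:440],(198,330))
c=np.zeros((600,600,3),np.uint8); c[:369]=a[:369,:594][:, :].repeat(1,0) if False else np.pad(a[:369],((0,0),(0,6),(0,0))); c[369:]=np.pad(b,((0,0),(0,204),(0,0))); c[369:,402:]=cv2.resize(im3[60:380,180:460],(198,231))
save('c4',c)
E
```

```text
9.65 [ 0.5801 -0.1031  0.1367] [ 0.6631  2.5438 -3.6162] [ 0.5602 -0.0499 -0.0598]
```

View pics/c4.png

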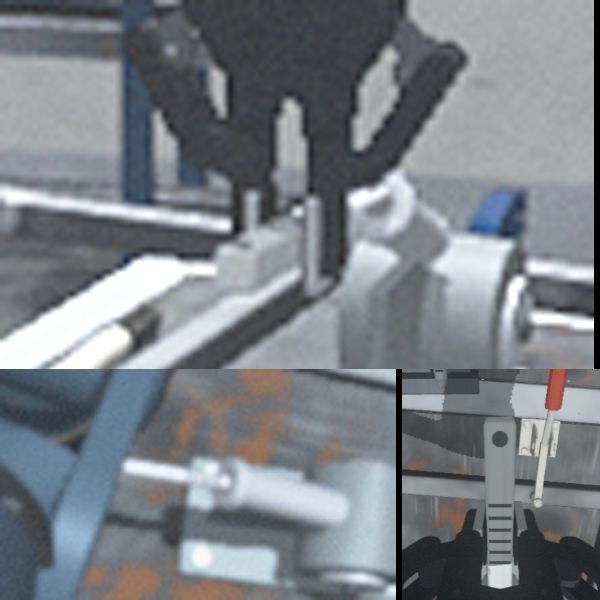

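Emit:
{"op": "step_arm", "data": {"targets": "-0.7 0 -4 0; -1.5 0 -8 0; -2.4 0 -12 0; -3.4 0 -16 0; -4.5 0 -20 0; -4.5 0 -20 0", "gripper": 1, "squeeze": 20}}

```text
t: 10.4
tcp_pos: [0.5797, -0.1082, 0.1571]
tool_rot: [0.757, 0.653, 0.0, 0.0]
force: [-0.1, 4.2, -1.9]
finger_gap: 0.182
gripper_force: 39.4
```

```bash
cat >> h.py <<'E'
def rear():
    "rod pitch from wrist image: rear end hole/handle"
    s=manip.sense(); im=manip.snapshot('wrist'); C=cal('wrist',s)
    out=[]
    for q in('long_rod_handle','long_rod'):
        for r in manip.masks_of('wrist',q)[:1]:
            v=np.argwhere(r['pixels']); top=v[:,0].min(); rows=[(y,int(r['pixels'][y].sum())) for y in (top+8,top+20,top+60)]; out.append((q,round(r['p'],2),int(top),rows))
    return s,im,out
E
python3 - <<'E'
from h import *
np.set_printoptions(precision=4,suppress=True)
s,im,o=rear(); print(s['t'],s['tcp_pos'],s['force'],s['ft_torque'],s['gripper_force'],o)
# predicted rear top edge row for pitch
M=R.from_quat(s['tool_rot']).as_matrix(); C=cal('wrist',s); g=s['tcp_pos']-.0174*M[:,2]
for th in (0,5,10,15,20,25,30):
    a=np.radians(th); b=M[:,0]*np.cos(a)-M[:,2]*np.sin(a); n=-M[:,2]*np.cos(a)-M[:,0]*np.sin(a)
    print(th,proj(C,g+b*.065+n*.008), 16e-3*C[0]/np.linalg.norm(g+b*.065+n*.008-C[3][:3,3]))
save('w5',im)
E
```

```text
10.4 [ 0.5797 -0.1082  0.1571] [-0.1119  4.2484 -1.9092] [ 0.9826 -0.0655 -0.06  ] 39.3598473072052 [('long_rod_handle', 0.72, 127, [(np.int64(135), 48), (np.int64(147), 52), (np.int64(187), 48)]), ('long_rod', 0.8, 128, [(np.int64(136), 47), (np.int64(148), 51), (np.int64(188), 47)])]
0 [318.7814 130.1828] 44.67379471862364
5 [318.819  134.6849] 46.883976622566095
10 [318.8582 141.1235] 49.23796212756238
15 [318.8985 149.6771] 51.70813172046539
20 [318.9394 160.4989] 54.24650317198033
25 [318.9803 173.6989] 56.7790257265656
30 [319.0203 189.3232] 59.20174755766318
```

```bash
python3 - <<'E'
from h import *
a=cv2.imread('pics/w2.png',0);b=cv2.imread('pics/w5.png',0)
for n,i in(('w2',a),('w5',b)):
    col=i[:,322:332].mean(1); print(n,'col',[int(v) for v in col[110:340:3]])
    for y in (135,165,200,235):
        g=np.abs(np.diff(cv2.GaussianBlur(i[y-2:y+3].mean(0,keepdims=True),(5,1),0)[0])); L=280+np.argmax(g[280:312]); Rr=325+np.argmax(g[325:360]); print(y,L,Rr,Rr-L)
E
```

```text
w2 col [63, 61, 60, 62, 69, 96, 109, 131, 140, 143, 142, 126, 104, 93, 89, 93, 101, 121, 141, 143, 142, 142, 142, 142, 142, 142, 142, 142, 142, 142, 142, 142, 142, 141, 141, 141, 141, 141, 141, 140, 141, 140, 141, 141, 140, 67, 80, 139, 139, 139, 139, 69, 80, 139, 138, 138, 137, 67, 105, 138, 138, 138, 116, 66, 134, 137, 137, 138, 70, 91, 137, 136, 136, 107, 121, 214, 214]
135 296 338 42
165 296 343 47
200 297 343 46
235 298 356 58
w5 col [122, 123, 112, 61, 77, 74, 123, 127, 128, 127, 129, 141, 144, 141, 140, 139, 106, 86, 79, 77, 80, 93, 112, 139, 139, 138, 138, 139, 138, 139, 139, 138, 138, 138, 138, 138, 139, 138, 138, 137, 138, 139, 138, 137, 138, 137, 138, 125, 67, 135, 137, 137, 133, 66, 133, 137, 136, 118, 69, 136, 136, 136, 70, 131, 136, 136, 74, 104, 136, 136, 75, 153, 210, 210, 210, 210, 210]
135 295 344 49
165 306 358 52
200 295 340 45
235 297 338 41
```

```bash
cat >> h.py <<'E'
from scipy.optimize import least_squares
C0=manip.get_calibration('wrist'); F=200/np.tan(np.radians(C0['fov_y']/2)); TC=np.linalg.inv(np.array(C0['tool_from_camera']))
REF=np.array([152.,246.7,264.5,282,298.9,315.2])
def row(d,th,slide):
    "image row of a handle-top point d mm behind grasp; slide>0: rod moved back in grip; tool frame"
    a=np.radians(th); d=d+slide
    p=np.stack([d*np.cos(a)-8*np.sin(a),0*d,-17.4-d*np.sin(a)-8*np.cos(a),1e3+0*d])/1e3
    q=TC@p; return C0['cy']+F*q[1]/q[2]
D=least_squares(lambda d:row(d,0,0)-REF,np.linspace(50,0,6)).x
def pitch(rows):
    r=np.array(rows,float); ok=r>0
    f=least_squares(lambda x:(row(D,x[0],x[1])-r)[ok],[5,0]); return f.x,f.fun
def dark(im,lo=100,c=(322,332)):
    g=im[...,1] if im.ndim==3 else im
    col=g[:,c[0]:c[1]].mean(1); out=[];y=lo
    while y<345:
        if col[y]<110:
            y0=y
            while y<345 and col[y]<110:y+=1
            w=110-col[y0:y]; out.append((round(float((np.arange(y0,y)*w).sum()/w.sum()),1),y-y0))
        y+=1
    return out
E
python3 - <<'E'
from h import *
print(D)
for n in('w2','w5'): print(n,dark(cv2.imread(f'pics/{n}.png',0)))
print(pitch([168,254,269.8,284,296.8,309.3]))
E
```

```text
[ 57.33053323  20.16461733  12.3793446    4.44544076  -3.49429451
 -11.42484899]
w2 [(111.8, 29), (152.3, 14), (246.0, 5), (264.1, 5), (281.6, 5), (298.5, 4), (315.0, 5), (330.1, 3)]
w5 [(121.9, 11), (166.6, 18), (253.5, 4), (268.8, 5), (283.3, 4), (296.6, 4), (309.1, 4), (320.8, 3)]
(array([16.96137753,  2.95595135]), array([-0.56100418,  1.149492  ,  0.03714947, -0.20880129,  0.03180053,
       -0.27654307]))
```

Emit:
{"op": "step_arm", "data": {"targets": "-1.5 0 -4 0; -3 0 -8 0; -5 0 -12 0; -7 0 -16 0; -7 0 -16 0; -11.5 0 -14 0; -16 0 -12 0; -20.5 0 -10 0; -20.5 0 -10 0; -20.5 0 -10 0"}}

```text
t: 11.55
tcp_pos: [0.5763, -0.1297, 0.1659]
tool_rot: [0.757, 0.653, -0.001, 0.001]
force: [0.6, -0.5, -5.6]
finger_gap: 0.178
gripper_force: 38.9
```

```bash
python3 - <<'E'
from h import *
np.set_printoptions(precision=4,suppress=True)
s=manip.sense(); im=manip.snapshot('wrist'); save('w6',im); print(s['t'],s['tcp_pos'],s['force'],s['ft_torque'])
d=dark(im); print(d)
r=[x[0] for x in d if x[0]>140]
print(pitch(r[:6]))
E
```

```text
11.55 [ 0.5763 -0.1297  0.1659] [ 0.5862 -0.5449 -5.5749] [ 0.2836 -0.2345  0.025 ]
[(116.4, 33), (180.2, 17), (258.6, 4), (271.7, 4), (283.8, 4), (295.0, 3), (305.0, 3), (314.8, 3)]
(array([25.2609,  5.7762]), array([-0.5069,  0.8926,  0.3838,  0.0544, -0.3105, -0.3218]))
```

Emit:
{"op": "step_arm", "data": {"targets": "-5.4 0 2.5 0; -10.9 0 5.1 0; -16.3 0 7.6 0; -21.8 0 10.1 0; -27.2 0 12.7 0; -32.6 0 15.2 0; -38.1 0 17.8 0; -42.6 0 19.9 0; -45.3 0 21.1 0; -45.3 0 21.1 0"}}

```text
t: 12.6
tcp_pos: [0.5697, -0.174, 0.145]
tool_rot: [0.757, 0.653, -0.0, 0.0]
force: [1.1, 0.3, -4.8]
finger_gap: 0.177
gripper_force: 39.1
```

Emit:
{"op": "step_arm", "data": {"targets": "-1.8 0 0.8 0; -3.6 0 1.7 0; -5.4 0 2.5 0; -7.2 0 3.4 0; -9 0 4.2 0; -9 0 4.2 0"}}

```text
t: 13.2
tcp_pos: [0.5693, -0.1771, 0.1434]
tool_rot: [0.758, 0.653, 0.003, -0.002]
force: [2.3, 17.1, 10.0]
finger_gap: 0.175
gripper_force: 41.1
```

```bash
python3 - <<'E'
from h import *
np.set_printoptions(precision=4,suppress=True)
s=manip.sense(); im=manip.snapshot('wrist'); save('w7',im); print(s['t'],s['tcp_pos'],s['force'],s['ft_torque'])
d=dark(im); print(d)
r=[x[0] for x in d if x[0]>140]
x,f=pitch(r[:6]); print(x,f)
g=s['tcp_pos']+[0,0,.0174]; m=np.array([.5628,-.225,.138]); u=np.array([-.1462*.9063,-.9893*.9063,-.4226])
print('dist grasp->mouth along u',(m-g)@u,'collar at',.055-x[1]/1e3,'lateral',(m-g)-((m-g)@u)*u)
manip.snapshot('top'); im=manip.snapshot('top'); c=cv2.resize(im[150:220,320:430],(550,350),interpolation=2); save('c7',c)
print([(np.round(r['position'],1).tolist(),round(r['p'],2)) for r in manip.mark_of('top','long_rod')])
E
```

```text
13.2 [ 0.5693 -0.1771  0.1434] [ 2.2545 17.088   9.953 ] [ 2.7724 -0.3352  0.0647]
[(114.4, 29), (178.4, 18), (257.7, 4), (271.0, 5), (283.1, 4), (294.5, 4), (305.0, 3), (314.6, 2)]
[24.7747  5.9474] [-0.551   0.8845  0.3607  0.2134 -0.176  -0.5187]
dist grasp->mouth along u 0.053441572240428135 collar at 0.04905260973876924 lateral [ 0.0006 -0.     -0.0002]
[([250.3, 213.7], 0.5)]
```

View pics/c7.png

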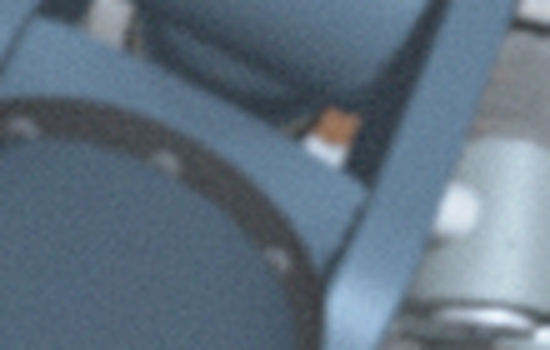

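Emit:
{"op": "step_arm", "data": {"targets": "0 0 -1 0; -1.5 0 -0.5 0; -3 0 0.5 0; -3 0 0.5 0; -3 0 0.5 0"}}

```text
t: 13.9
tcp_pos: [0.5693, -0.1772, 0.1435]
tool_rot: [0.758, 0.652, 0.005, -0.003]
force: [3.7, 23.6, 15.2]
finger_gap: 0.174
gripper_force: 41.7
```

```bash
python3 - <<'E'
from h import *
np.set_printoptions(precision=4,suppress=True)
s=manip.sense(); im=manip.snapshot('wrist'); print(s['t'],s['tcp_pos'],s['force'],s['ft_torque'])
d=dark(im); r=[x[0] for x in d if x[0]>140]
x,f=pitch(r[:6]); print(r,x)
g=s['tcp_pos']+[0,0,.0174]; m=np.array([.5628,-.225,.138]); u=np.array([-.1462*.9063,-.9893*.9063,-.4226])
print('dist grasp->mouth along u',(m-g)@u,'collar at',.055-x[1]/1e3)
im=manip.snapshot('side'); save('c8',cv2.resize(im[130:210,270:370],(800,600)[:2],interpolation=2))
E
```

```text
13.9 [ 0.5693 -0.1772  0.1435] [ 3.6916 23.602  15.2329] [ 3.8831 -0.5676  0.0404]
[178.2, 257.5, 271.0, 283.1, 294.2, 305.0, 314.5] [24.7665  6.0109]
dist grasp->mouth along u 0.05339077000802283 collar at 0.04898913902423076
```

View pics/c8.png

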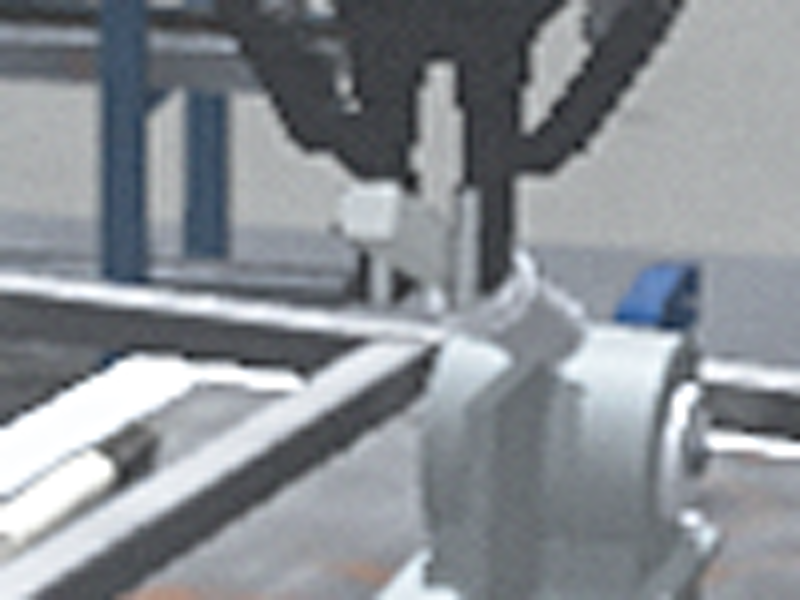

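Emit:
{"op": "step_arm", "data": {"targets": "3 0 -1.4 0; 8 0 -3.7 0; 14 0 -6.5 0; 20 0 -9.3 0; 26 0 -12.1 0; 32 0 -14.9 0; 38 0 -17.7 0; 44 0 -20.5 0; 50 0 -23.3 0; 56 0 -26.1 0; 60 0 -28 0; 60 0 -28 0"}}

```text
t: 15.2
tcp_pos: [0.577, -0.1246, 0.1689]
tool_rot: [0.757, 0.653, 0.0, -0.0]
force: [-0.1, 1.7, -2.9]
finger_gap: 0.181
gripper_force: 39.2
```

```bash
cat > m.py <<'E'
from h import *
np.set_printoptions(precision=4,suppress=True)
s=manip.sense(); im=manip.snapshot('wrist'); print(s['t'],s['tcp_pos'],s['force'],s['ft_torque'])
d=dark(im); r=[x[0] for x in d if x[0]>140]
x,f=pitch(r[:6]); print(r,x)
g=s['tcp_pos']+[0,0,.0174]; m=np.array([.5628,-.225,.138]); fw=np.array([-.1462,-.9893,0]); a=np.radians(x[0])
tip=g+(.131-x[1]/1e3)*(fw*np.cos(a)-[0,0,np.sin(a)])
print('tip past mouth fwd, up (mm)',(tip-m)@fw*1e3,(tip-m)[2]*1e3)
E
python3 m.py
```

```text
15.2 [ 0.577  -0.1246  0.1689] [-0.0505  1.6755 -2.8705] [ 0.4358 -0.0483  0.0321]
[180.3, 258.5, 271.6, 283.5, 294.7, 305.0, 314.4] [25.4426  5.9508]
tip past mouth fwd, up (mm) 11.514085128495498 -5.397426609398737
```

Emit:
{"op": "step_arm", "data": {"targets": "5 0 0 0; 8 0 5 0; 11 0 11 0; 13 0 17 0; 15 0 23 0; 16.5 0 29 0; 17.5 0 35 0; 18.3 0 41 0; 19 0 46 0; 19 0 49 0; 19 0 49 0; 19 0 49 0"}}

```text
t: 16.45
tcp_pos: [0.5795, -0.1068, 0.1193]
tool_rot: [0.757, 0.653, -0.0, -0.0]
force: [2.3, 1.3, 0.2]
finger_gap: 0.177
gripper_force: 39.2
```

```bash
python3 m.py
```

```text
16.45 [ 0.5795 -0.1068  0.1193] [2.3031 1.274  0.2086] [-0.0182 -0.177   0.0349]
[147.0, 240.7, 259.0, 276.5, 293.5, 310.0, 325.6] [1.5401 2.6961]
tip past mouth fwd, up (mm) 8.85025967693789 -4.725286673518264
```

```bash
sed -i 's/^REF=.*/REF=np.array([152.3,246.0,264.1,281.6,298.5,315.0])/; ' h.py; python3 - <<'E'
from h import *
for p in ([180.3,258.5,271.6,283.5,294.7,305.0],[147.0,240.7,259.0,276.5,293.5,310.0]):
    p=np.array(p); print(pitch(p)); q=p.copy(); q[0]=-1; print(pitch(q))
E
```

```text
(array([25.15349871,  5.67550946]), array([-0.3436104 ,  0.51771625,  0.2632981 ,  0.16991954, -0.15971486,
       -0.31644452]))
(array([24.4206193 ,  5.43957292]), array([ 0.00325559, -0.04041416,  0.07678155, -0.04465914,  0.00528265]))
(array([1.3764291 , 2.53875728]), array([-0.64987742,  0.41218283,  0.23917419,  0.21103515,  0.03348087,
       -0.08978484]))
(array([0.69331594, 2.47414692]), array([ 0.03097177, -0.05298538,  0.02997151, -0.01713402,  0.00876819]))
```

Emit:
{"op": "step_arm", "data": {"targets": "0 0 2 0; 0 0 3.5 0; 0 0 3.5 0; 0 0 3.5 0"}}

```text
t: 16.9
tcp_pos: [0.5796, -0.1069, 0.1161]
tool_rot: [0.757, 0.653, 0.0, 0.0]
force: [0.5, 1.5, 1.9]
finger_gap: 0.176
gripper_force: 39.5
```

```bash
python3 m.py
```

```text
16.9 [ 0.5796 -0.1069  0.1161] [0.4992 1.4554 1.907 ] [-0.1421 -0.09    0.0893]
[145.9, 239.9, 258.2, 276.2, 293.5, 310.0, 326.4] [-0.2232  2.4056]
tip past mouth fwd, up (mm) 9.286137150560709 -3.9619154544905943
```

Emit:
{"op": "step_arm", "data": {"targets": "5 0 -2 0; 12 0 -2 0; 20 0 -2 0; 30 0 -2 0; 40 0 -6 0; 50 0 -20 0; 55 0 -45 0; 55 0 -80 0; 55 0 -115 0; 55 0 -150 0; 55 0 -175 0; 55 0 -185 0"}}

```text
t: 18.15
tcp_pos: [0.5889, -0.0519, 0.3043]
tool_rot: [0.757, 0.653, 0.002, 0.002]
force: [-0.1, 0.2, -1.4]
finger_gap: 0.178
gripper_force: 39.0
```

Emit:
{"op": "step_arm", "data": {"targets": "0 0 0 0; 0 0 0 0; 0 0 0 0; 0 0 0 0; 0 0 0 0; 0 0 0 0"}}

```text
t: 18.75
tcp_pos: [0.5875, -0.0525, 0.3003]
tool_rot: [0.757, 0.653, -0.0, -0.001]
force: [1.0, -0.6, -0.9]
finger_gap: 0.178
gripper_force: 39.0
```

```bash
python3 m.py; python3 - <<'E'
from h import *
np.set_printoptions(precision=4,suppress=True)
s=manip.sense(); M=R.from_quat(s['tool_rot']).as_matrix(); g=s['tcp_pos']-.0174*M[:,2]; print(M[:,0],M[:,2])
im=manip.snapshot('wrist'); r=np.array([x[0] for x in dark(im) if x[0]>140][:6]); r[0]=-1; print('stripes',pitch(r)[0])
im=manip.snapshot('side'); C=cal('side'); save('side9',im)
for q in('long_rod_tip','long_rod','long_rod_handle'): print(q,[(np.round(x['position'],1).tolist(),round(x['p'],2)) for x in manip.mark_of('side',q)[:2]])
for k,d in(('rear',-.065),('collar',.053),('tip',.128)): print(k,[proj(C,g-d*(M[:,0]*np.cos(a)-np.array([0,0,-1])*np.sin(a))).round(1).tolist() for a in np.radians([-5,0,5])])
v=np.argwhere(manip.masks_of('side','long_rod')[0]['pixels']); print(v.min(0),v.max(0))
E
```

```text
18.75 [ 0.5875 -0.0525  0.3003] [ 0.9911 -0.5819 -0.8698] [-0.0052 -0.0045  0.0077]
[146.4, 240.5, 258.8, 276.4, 293.5, 310.0, 326.0] [0.7787 2.4883]
tip past mouth fwd, up (mm) -45.76005171800652 178.0025563190174
[0.1471 0.9891 0.0001] [-0.0008  0.0003 -1.    ]
stripes [0.3539 2.4517]
long_rod_tip [([325.0, 89.8], 0.73)]
long_rod [([314.1, 92.9], 0.67)]
long_rod_handle [([305.6, 94.9], 0.57), ([326.8, 90.5], 0.51)]
rear [[294.2, 102.8], [294.2, 99.5], [294.2, 96.1]]
collar [[315.7, 90.6], [315.7, 93.0], [315.6, 95.5]]
tip [[326.9, 84.3], [326.8, 89.7], [326.6, 95.2]]
[ 88 290] [105 327]
```

```bash
python3 -c "
from h import *
s=manip.sense(); print(s['t'],s['qd'].round(3),s['gripper_force']); print(manip.sign_off())"
```

```text
19.1 [ 0.001 -0.002  0.002  0.001 -0.     0.002] 38.97126317024231
the job is handed in; nothing more can be done
None
```

The long rod was slid down the guide tube to a hard stop, taken from force and position to be the collar on the mouth because the arm hid it from view, then drawn fully out and handed in at 19.1 s, still held level (within about 1°), notched face up, tip about 0.32 m above the bench.

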